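Park the wheeled tube caddy against its buffer

TASK

Take the wheeled tube caddy by its push bar and roll it forward over the open bench until both orange swivel castors trail straight behind their pivots, then steer it into the blue bay between the rails and on until its nose bears on the red buffer. Press it against the buffer lightly but firmly (about 6 N) for a second, never hard, then let go so that it stays parked with its nose beyond the yellow line. Keep its wheels on the bench and leave the other things where they stand.

Things in the scene. Friction and masses are not known exactly. Their poses are not given: they have to be found in the camera images.
- caddy: white caddy, deck 150 x 120 mm, top 46 mm high, with a tube rack (caps to 82 mm), about 0.9 kg, rolls with about 1.2 N. Origin on the bench under the deck's centre; x points to its nose (blue plate, 92 mm high, front face at x = +75), z up. Rear wheels (28 mm, axle at x = -45, y = +-36 mm) do not swivel: it tracks like a shopping trolley. Front castors swivel. Starts nose roughly to the bay.
- bar (a point): centre of the caddy's black push bar, the place to grasp: 14 x 14 mm section, 112 mm long along the caddy's y, at x = -71 mm, 112 mm above the bench, axes as the caddy's. 59 mm free below it, free above, before and behind; uprights only at its ends (y = +-52 mm). Pinch from above, fingers closing along the caddy's x.
- castor_left (a joint): swivel of the front left castor (orange fork, pivot at x = +45, y = +36 mm on the caddy, wheel 28 mm, trail 13 mm), rad: 0 = trailing straight behind its pivot, positive anticlockwise from above. Starts 1.0 to 2.3. Rolling the caddy straight forward some 60 mm straightens it.
- castor_right (a joint): the same for the front right castor (y = -36 mm). Starts at -1.0 to -2.3.
- bay: fixed parking bay: blue floor sheet between two aluminium rails 50 mm high, 130 mm apart inside (5 mm spare on each side of the caddy). Origin on the bench in the middle of its mouth; x points into the bay, z up. Rails are parallel from x = 20 to 170 mm and flare out before that, to 168 mm wide inside at x = -20 mm. A yellow line crosses the floor at x = 98 to 104 mm.
- endstop: grey block closing the bay's far end, 130 mm wide, 95 high; origin on the bench at its front face, 185 mm inside the bay's mouth, axes as the bay's. Before it stands the red buffer (30 mm across, axis 70 mm high, mid-bay): its face is 48 to 74 mm before the block, set anew each time, not measured: feel for it. Sprung, 3 N per mm, 12 mm travel. Over 15 N on buffer or rails is too hard.
- reagent: amber bottle, 60 mm across, 130 mm high, a bystander; origin at the centre of its underside
- beaker: clear open beaker, 64 mm across, 75 mm high, a bystander; origin at the centre of its underside
- tipbox: green pipette-tip box with clear lid, 74 x 104 x 43 mm, a bystander; origin at the centre of its underside
Not all that is in view belongs to the job. What is meant by the caddy is not brown or turquoise, and is the smaller of those in its own colour.

How it is judged (in metres and radians):
On the way, in this order (a step that is already met when the one before it is completed fails the run):
1. both castors trail straight (within 0.3 rad) while the caddy's nose is still outside the bay's mouth (value of joint castor_left between -0.3 and 0.3 rad and value of joint castor_right between -0.3 and 0.3 rad and x of caddy in the frame of bay below -0.075 m), for 0.1 s.
2. the caddy, in the bay, is held against the buffer with more than 2.5 N for half a second (contact force between caddy and endstop above 2.5 N and x of caddy in the frame of bay above 0.029 m), for 0.5 s.
At the end, for the whole second after the job is handed in: the caddy stands still on its wheels between the rails (centre within 10 mm of the bay's middle, within 0.09 rad of its direction), nose beyond the yellow line (more than 104 mm inside the mouth), released (x of caddy in the frame of bay above 0.029 m and y of caddy in the frame of bay between -0.01 and 0.01 m and angle between the x axis of caddy and the x axis of bay, either way round below 0.09 rad and angle between caddy's own z axis and vertical below 0.05 rad and height (world z) of caddy below 0.006 m and linear speed of caddy below 0.01 m/s); the robot touches nothing.
It fails at once if the caddy is pressed on the rails or buffer with more than 15 N (contact force between caddy and bay above 15 N).
It fails at once if the caddy is lifted or tipped (height (world z) of caddy above 0.012 m or angle between caddy's own z axis and vertical above 0.17 rad).
It fails at once if a bystander is moved by more than 15 mm (distance of any of reagent, beaker, tipbox from where it was at the start of the episode above 0.015 m).
It also fails if it takes over 64 s, if anything falls off the work surface, if the arm or the gripper's body presses on something with over 40 N, if the wrist force passes 120 N, or if a joint passes its speed limit or range.

ROBOT

A 6-joint arm with a two-finger parallel gripper is mounted at the origin on the work surface. World frame = base frame: x ahead of the robot, y to its left, z up, the work surface at z = 0. Lengths are in mm, angles in rad, forces in N, time in s.
With the tool pointing down it reaches from about 325 to 1000 mm from the base axis. Payload 5.1 kg.
Tool frame: the origin (TCP) lies midway between the tips of the shut fingers; the grasp point (between the pads) lies 19 mm behind it; z points along the fingers, y is the line along which they close (so a half turn about z gives the same grasp; the last joint's range is limited). The gripper opens to 85 mm and grips with 20 to 120 N. Pads are 22 mm wide; open, the fingers measure 114 mm over their backs; the gripper's body (76 mm by 85 mm) begins 54 mm behind the grasp point. The pads swing forward as they close: fully open they stand 13 mm farther back than shut.
Start: joints at [-1.43, 0.124, 1.65, -0, 1.367, -0.083], TCP at [144.226, -633.785, 195.822] pointing down, gripper open.
Joint ranges: [-2.61, 2.61], [-1.02, 2.33], [0.03, 2.71], [-1.35, 4.49], [0.32, 2.68], [-2.91, 2.91]. Speed limits (rad/s): [2.57, 2.57, 3.14, 3.14, 3.14, 3.14].

INTERFACE

Orientations are given as a rotation vector (axis times angle).
In Python, from cell import sensors, vision, robot gives the robot as it stands. The module is installed in compiled form; this text tells all that it offers.
- The arm moves only by the shell command python3 -m jog 'ROWS' [FORCE]. ROWS is JSON, a list of rows, each an object with "delta_rot": the turn, a rotation vector about the tool's x, y, z in units of 8 degrees (1.0 is 8 degrees), a list of three; "travel": the shift along the tool's x, y, z in units of 25 mm (1.0 is 25 mm), a list of three; "claw": the opening, from -1 (shut) to 1 (fully open), so that 0 is half open. A call has 1 to 12 rows; each row shifts and turns the commanded pose from where the row before left it, along the tool's axes as they then stand; what a row does not reach is not made up. A row lasts 1/8 s, in which the tool goes at most 62.5 mm and 10.7 degrees, less where a joint would pass 70% of its speed; a pose out of reach is approached as far as the arm can. A call is refused whole if a number of a shift passes 1 or a number of a turn 1, either way. A call with a gripper value outside its range is refused whole. The fingers move at their own pace and stop on an object; FORCE is the grip in N (left out, the last holds). Time passes only in rows, so rows that do not move let the fingers close. It gives the time, the measured TCP pose, the force, the opening and the grip force at its end, in the units of the state.
- sensors.state(): the state, without advancing time (a new reading comes with each control period).
- vision.capture(name): name is "scene" or "side" or "wrist"; returns the picture (480x640x3 uint8, red, green, blue); there is no depth.
- vision.camera_info(name): a dict with "intrinsics" (3x3 intrinsics, pixels), "world_from_camera" (4x4, takes a point from camera to world coordinates); the wrist camera has in their place "mount" (4x4, takes a point from camera to tool coordinates, whose origin is the TCP and whose axes are the flange's). Camera axes: x right, y up, looking along -z (the intrinsics and any distortion apply to the point x, -y, -z); pixel columns grow to the right and rows downward; lengths in mm; the calibration is good to about 2 mm. A picture is of the moment at which its call begins: read the wrist's pose just before it. camera_info takes no time and is no camera call.
- robot.close_job(): hands the job in; it is judged then, once.
The state is a dict: "t": time; "joint_pos": joint angles; "dq": joint speeds; "effort": joint torques, N m; "tcp_pos": TCP position; "tool_rot": TCP orientation; "contact_force": force on the tool from outside, world axes, zero at the start; "torque": the same for the moment, N m; "finger_gap": finger opening in mm; "gripper_force": force on a finger pad.
Only numpy, scipy, OpenCV 4.12 (cv2) and the standard library are available. Lean on these libraries where they do the work, as an engineer would, in place of code of your own. Each camera call takes 0.05 s, during which the arm holds its last target. There are 200 camera calls.

## Working session

There is one attempt and no reset: what is moved stays moved. The work goes in short steps, Python scripts to look and compute and a shell command to move; the robot and the scene stay as the last step left them, time stands still between calls to the robot, and variables do not carry over. Pictures are saved under pics/ and viewed, at most 10 in all, crops included, and the job is handed in when it is done.

```bash
mkdir -p pics
python3 - <<'E'
from cell import sensors, vision, robot
import cv2,numpy as np
print(sensors.state())
for n in ["scene","side"]:
    cv2.imwrite(f"pics/{n}0.png",vision.capture(n)[:,:,::-1])
    print(n,{k:np.round(v,3).tolist() if not isinstance(v,str) else v for k,v in vision.camera_info(n).items()})
print(vision.camera_info("wrist"))
E
```

```text
{'t': 0.0, 'joint_pos': array([-1.42958193e+00,  1.24528294e-01,  1.65171442e+00, -9.57642046e-06,
        1.36753333e+00, -8.25643749e-02]), 'dq': array([ 0.00116201,  0.00093431, -0.00058314,  0.0004713 , -0.0007728 ,
        0.00051176]), 'effort': array([ 1.19191318e-03, -4.23609567e+01, -3.65451014e+01, -2.35378848e-04,
        6.97159427e-03, -3.12318150e-05]), 'tcp_pos': array([ 144.13560935, -633.08421599,  194.51422981]), 'tool_rot': array([-3.11977912e+00, -3.50537271e-01,  1.15203685e-04]), 'contact_force': array([ 0.08145808,  0.61796971, -0.23533234]), 'torque': array([ 0.05743924,  0.01223818, -0.08898135]), 'gripper_force': 0.0, 'finger_gap': 85.65227954200341}
scene {'intrinsics': [[561.388, 0.0, 323.267], [0.0, 561.388, 235.897], [0.0, 0.0, 1.0]], 'world_from_camera': [[-0.596, -0.59, 0.544, 1277.362], [0.803, -0.423, 0.42, 421.447], [-0.018, 0.687, 0.726, 1028.341], [0.0, 0.0, 0.0, 1.0]]}
side {'intrinsics': [[551.16, 0.0, 326.311], [0.0, 551.16, 241.483], [0.0, 0.0, 1.0]], 'world_from_camera': [[-0.722, 0.549, -0.421, -115.327], [-0.692, -0.561, 0.455, 621.811], [0.014, 0.62, 0.785, 1371.198], [0.0, 0.0, 0.0, 1.0]]}
{'intrinsics': array([[358.56053949,   0.        , 317.03608693],
       [  0.        , 358.56053949, 235.47723212],
       [  0.        ,   0.        ,   1.        ]]), 'mount': array([[ 1.40242826e-04,  9.63002941e-01,  2.69490845e-01,
         6.86267536e+01],
       [ 9.99999849e-01,  8.24061302e-06, -5.49846283e-04,
        -2.80958070e-02],
       [-5.31724358e-04,  2.69490881e-01, -9.63002795e-01,
        -1.76219086e+02],
       [ 0.00000000e+00,  0.00000000e+00,  0.00000000e+00,
         1.00000000e+00]])}
```

View pics/scene0.png

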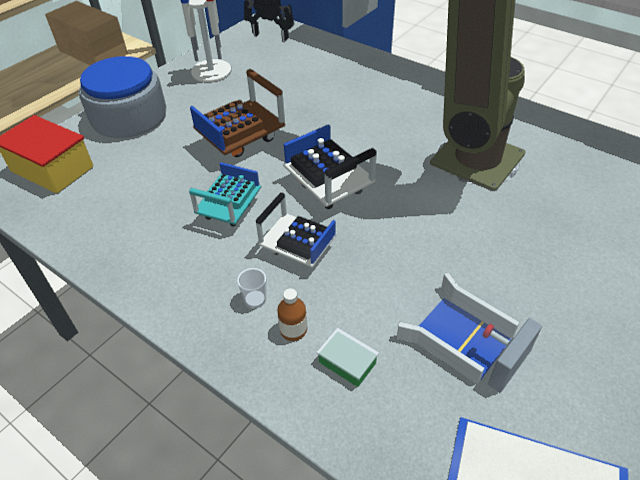

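View pics/side0.png

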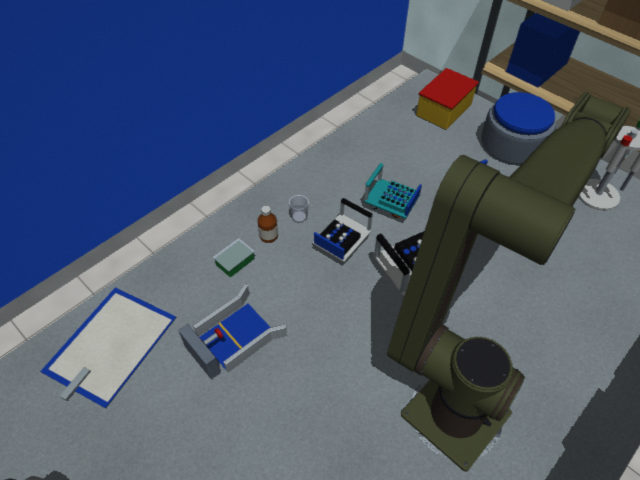

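Candidates in the scene view: the brown caddy at (238,125), the turquoise one at (228,195), a larger white one at (325,165) and a smaller white one at (297,235). The smaller white one fits: it is white, and its nose (blue plate) faces the bay at (470,330). Next I'll confirm it in a crop.

Run:
```python
import cv2,numpy as np
a=cv2.imread("pics/scene0.png");b=cv2.imread("pics/side0.png")
c=lambda im,x,y,w,h,s:cv2.resize(im[y:y+h,x:x+w],None,fx=s,fy=s,interpolation=cv2.INTER_CUBIC)
cv2.imwrite("pics/c1.png",np.hstack([c(a,245,180,100,100,4),c(b,300,190,100,100,4)]))
cv2.imwrite("pics/c2.png",np.hstack([c(a,393,262,160,150,2.5),c(b,170,270,130,150,2.5)]))
```

```text
(no output)
```

View pics/c1.png

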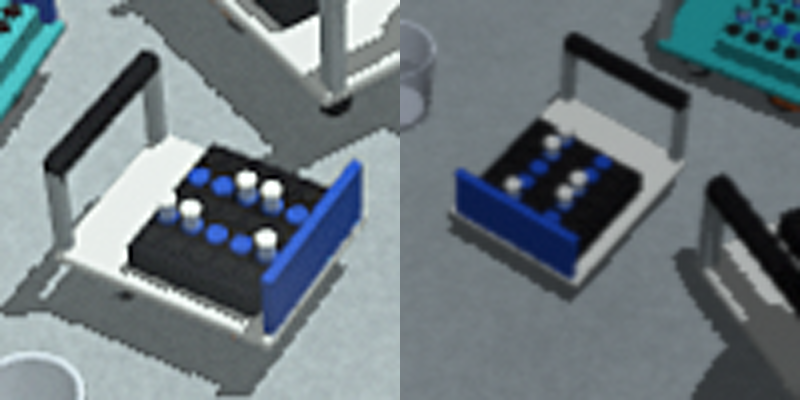

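View pics/c2.png

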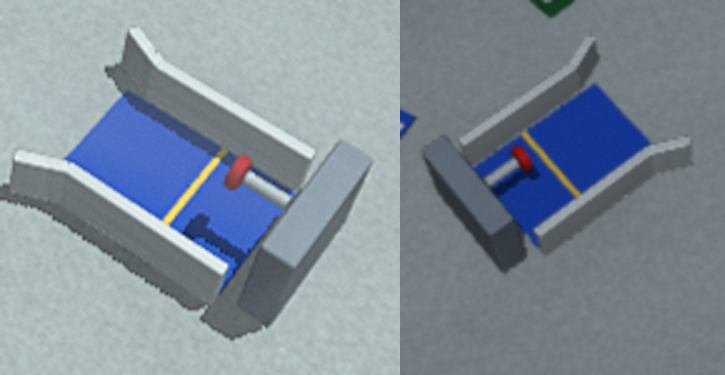

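The crop confirms it. The target is the white caddy whose push bar ends are at scene crop (150,60)/(55,165) and whose blue nose plate top runs (360,162)-(267,277). It is clearly smaller than the other white one. The bay crop shows the yellow line at (224,152)-(166,221), the rails and the block. Next I'll fit both poses by least squares.

```bash
cat > h.py <<'E'
import numpy as np
from scipy.optimize import least_squares
from cell import sensors, vision, robot
I={n:vision.camera_info(n) for n in("scene","side")}
def proj(n,P):
    M=np.linalg.inv(I[n]["world_from_camera"]);p=(M[:3,:3]@np.asarray(P).T).T+M[:3,3]
    q=(I[n]["intrinsics"]@(p*[1,-1,-1]).T).T
    return q[:,:2]/q[:,2:]
def tf(v,P):
    c,s=np.cos(v[2]),np.sin(v[2]);P=np.asarray(P,float)
    return np.c_[v[0]+c*P[:,0]-s*P[:,1],v[1]+s*P[:,0]+c*P[:,1],P[:,2]]
def fit(obs,x0):
    f=lambda v:np.concatenate([(proj(n,tf(v,[p]))-[u])[0] for n,p,u in obs])
    r=least_squares(f,x0,loss="soft_l1",x_scale=[100,100,1]);return r.x,f(r.x).reshape(-1,2)
E
python3 - <<'E'
from h import *
A=lambda x,y:(245+x/4,180+y/4);B=lambda x,y:(300+(x-400)/4,190+y/4)
o=[("scene",(-71,56,112),A(149,63)),("scene",(-71,-56,112),A(55,165)),("scene",(75,60,92),A(360,162)),("scene",(75,-60,92),A(267,277)),
("side",(-71,56,112),B(684,100)),("side",(-71,-56,112),B(572,42)),("side",(75,60,92),B(577,240)),("side",(75,-60,92),B(457,173))]
for x in([400,0,1.6],):
    v,r=fit(o,x);print(v.round(3));print(r.round(1).tolist())
A=lambda x,y:(393+x/2.5,262+y/2.5);B=lambda x,y:(170+(x-400)/2.5,270+y/2.5)
o=[("scene",(101,65,0),A(224,152)),("scene",(20,65,50),A(160,71)),("scene",(170,65,50),A(311,158)),("scene",(20,-65,50),A(71,158)),("scene",(170,-65,50),A(228,267)),
("scene",(185,65,95),A(343,142)),("scene",(185,-65,95),A(263,248)),
("side",(20,65,50),B(650,145)),("side",(170,65,50),B(540,232)),("side",(20,-65,50),B(570,80)),("side",(170,-65,50),B(463,148)),("side",(101,-65,0),B(525,132))]
b,r=fit(o,[400,300,1.6]);print(b.round(3));print(r.round(1).tolist())
c,s=np.cos(b[2]),np.sin(b[2]);d=v-b;print("caddy in bay",c*d[0]+s*d[1],-s*d[0]+c*d[1],d[2])
# bystanders (side/scene pixel -> bench)
def bench(n,u,z=0):
    K=I[n]["intrinsics"];W=I[n]["world_from_camera"];r=np.linalg.inv(K)@[*u,1]*[1,-1,-1];d=W[:3,:3]@r;return (W[:3,3]+d*(z-W[2,3])/d[2]).round()
print("bottle",bench("scene",(291,294),130),bench("side",(266,210),130),"beaker",bench("side",(299,201),75),"tip",bench("side",(234,254),43),"white2",bench("scene",(345,200)))
E
```

```text
[ 577.274 -198.184    1.712]
[[0.2, -3.2], [-1.6, 0.2], [1.4, -3.6], [-0.1, 1.0], [0.6, 0.5], [-1.8, -1.2], [0.8, 1.1], [-2.2, -1.0]]
[564.303 160.099   1.483]
[[1.4, -1.3], [-1.2, -2.1], [0.6, 0.5], [0.3, 0.5], [1.2, -1.0], [-0.1, -1.8], [-1.2, -1.1], [-3.2, 0.4], [-5.3, -1.2], [0.7, -4.4], [-1.9, -1.0], [-2.8, 0.1]]
caddy in bay -355.7750845096403 -44.258003309738605 0.22836085583219434
bottle [771. -55. 130.] [763. -58. 130.] beaker [ 756. -187.   75.] tip [763.  81.  43.] white2 [ 366. -206.    0.]
```

```bash
python3 - <<'E'
from h import *
def bench(n,u,z=0):
    K=I[n]["intrinsics"];W=I[n]["world_from_camera"];r=np.linalg.inv(K)@[*u,1]*[1,-1,-1];d=W[:3,:3]@r;return (W[:3,3]+d*(z-W[2,3])/d[2]).round()
print("stand",bench("scene",(212,70)),bench("side",(600,193)),"brown bar",bench("scene",(265,83),112),"stand top",[bench("scene",(205,2),z)for z in(200,300)])
E
python3 -m jog '[{"delta_rot":[0,0,0],"travel":[0,-0.4,-1],"claw":1},{"delta_rot":[0,0,0],"travel":[0.3,-0.6,-1],"claw":1},{"delta_rot":[0,0,0],"travel":[0.7,-0.7,-1],"claw":1},{"delta_rot":[0,0,0],"travel":[1,-0.7,-1],"claw":1}]'
```

```text
stand [  88. -974.    0.] [  95. -985.    0.] brown bar [ 180. -635.  112.] stand top [array([   15., -1034.,   200.]), array([ 167., -858.,  300.])]
t: 0.6
tcp_pos: [179.6, -563.3, 295.9]
tool_rot: [-3.121, -0.349, 0.0]
contact_force: [0.2, -0.6, -0.6]
finger_gap: 85.2
gripper_force: 0.0
```

```bash
R='{"delta_rot":[0,0,0],"travel":[0.98,-0.56,0],"claw":1}'; python3 -m jog '[{"delta_rot":[0,0,0.1],"travel":[0.98,-0.56,0],"claw":1},{"delta_rot":[0,0,0.1],"travel":[0.98,-0.56,0],"claw":1},{"delta_rot":[0,0,0.1],"travel":[0.98,-0.56,0],"claw":1},{"delta_rot":[0,0,0.1],"travel":[0.98,-0.56,0],"claw":1},{"delta_rot":[0,0,0.1],"travel":[0.98,-0.56,0],"claw":1},{"delta_rot":[0,0,0.1],"travel":[0.98,-0.56,0],"claw":1},{"delta_rot":[0,0,0],"travel":[0.98,-0.56,0],"claw":1},{"delta_rot":[0,0,0],"travel":[0.98,-0.56,0],"claw":1},{"delta_rot":[0,0,0],"travel":[0.98,-0.56,0],"claw":1},{"delta_rot":[0,0,0],"travel":[0.98,-0.56,0],"claw":1}]' | head -3
python3 -m jog '[{"delta_rot":[0,0,0],"travel":[0.98,-0.56,0],"claw":1},{"delta_rot":[0,0,0],"travel":[0.98,-0.56,0],"claw":1},{"delta_rot":[0,0,0],"travel":[0.98,-0.56,0],"claw":1},{"delta_rot":[0,0,0],"travel":[0.98,-0.56,0],"claw":1},{"delta_rot":[0,0,0],"travel":[0.98,-0.56,0],"claw":1},{"delta_rot":[0,0,0],"travel":[0.98,-0.56,0],"claw":1},{"delta_rot":[0,0,0],"travel":[0.98,-0.56,0],"claw":1},{"delta_rot":[0,0,0],"travel":[0.98,-0.56,0],"claw":1},{"delta_rot":[0,0,0],"travel":[0,0,0],"claw":1},{"delta_rot":[0,0,0],"travel":[0,0,0],"claw":1}]'
python3 - <<'E'
from h import *;import cv2
s=sensors.state();im=vision.capture("wrist")
cv2.imwrite("pics/w1.png",im[:,:,::-1]);np.savez("w1.npz",p=s["tcp_pos"],r=s["tool_rot"]);print(s["tcp_pos"],s["tool_rot"])
E
```

```text
t: 1.85
tcp_pos: [398.0, -384.1, 295.2]
tool_rot: [-3.133, -0.22, 0.001]
t: 3.1
tcp_pos: [575.4, -246.9, 295.3]
tool_rot: [-3.134, -0.22, 0.002]
contact_force: [0.2, 0.5, 0.1]
finger_gap: 85.0
gripper_force: 0.0
[ 575.41997333 -246.88341485  295.30825621] [-3.13369657e+00 -2.19792451e-01  1.71995397e-03]
```

View pics/w1.png

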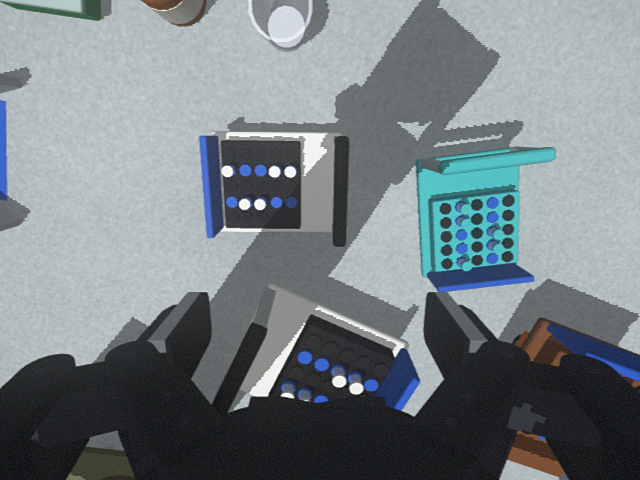

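The wrist view shows the target's bar from (341,136) to (340,246) and the front top edge of its nose plate from (201,137) to (208,238). The larger white caddy is below, at (330,360), and clear of the grasp.

```bash
cat >> h.py <<'E'
from scipy.spatial.transform import Rotation as Ro
MW=vision.camera_info("wrist")
def addwrist(n,f):
    z=np.load(f);T=np.eye(4);T[:3,:3]=Ro.from_rotvec(z["r"]).as_matrix();T[:3,3]=z["p"]
    I[n]=dict(intrinsics=MW["intrinsics"],world_from_camera=T@MW["mount"])
E
python3 - <<'E'
from h import *
addwrist("w1","w1.npz")
A=lambda x,y:(245+x/4,180+y/4);B=lambda x,y:(300+(x-400)/4,190+y/4)
o=[("scene",(-71,56,112),A(149,63)),("scene",(-71,-56,112),A(55,165)),("scene",(75,60,92),A(360,162)),("scene",(75,-60,92),A(267,277)),
("side",(-71,56,112),B(684,100)),("side",(-71,-56,112),B(572,42)),("side",(75,60,92),B(577,240)),("side",(75,-60,92),B(457,173))]
w=[("w1",(-71,-56,119),(341.5,136)),("w1",(-71,56,119),(340,246)),("w1",(75,-60,92),(201,137)),("w1",(75,60,92),(208,238))]
for q in(w,o+w):
    v,r=fit(q,[577,-198,1.7]);print(v.round(3),(v[:2]-71*np.array([np.cos(v[2]),np.sin(v[2])])).round(1));print(r.round(1).tolist())
E
```

```text
[ 580.417 -199.093    1.719] [ 590.9 -269.3]
[[0.7, -0.6], [1.0, 2.2], [-4.1, -4.5], [-0.4, 7.2]]
[ 579.495 -198.843    1.721] [ 590.1 -269. ]
[[-1.0, -2.7], [-2.4, 0.9], [0.6, -3.5], [-0.6, 1.3], [0.0, -0.2], [-2.5, -1.6], [0.7, 0.5], [-2.5, -1.3], [0.2, 0.2], [0.8, 2.8], [-4.5, -3.4], [-0.6, 8.1]]
```

```bash
python3 -m jog '[{"delta_rot":[0,0,0],"travel":[-0.2,-1,0],"claw":1},{"delta_rot":[0,0,0],"travel":[-0.2,-1,0],"claw":1},{"delta_rot":[0,0,0],"travel":[-0.2,-1,0],"claw":1},{"delta_rot":[0,0,0],"travel":[0,-1,0],"claw":1},{"delta_rot":[0,0,0],"travel":[0,-1,0],"claw":1},{"delta_rot":[0,0,0],"travel":[0,-1,0],"claw":1},{"delta_rot":[0,0,0],"travel":[0,-1,0],"claw":1},{"delta_rot":[0,0,0],"travel":[0,-1,0],"claw":1},{"delta_rot":[0,0,0],"travel":[0,-1,0],"claw":1},{"delta_rot":[0,0,0],"travel":[0,-1,0],"claw":1},{"delta_rot":[0,0,0],"travel":[0,-1,0],"claw":1},{"delta_rot":[0,0,0],"travel":[0,-1,0],"claw":1}]' | head -2
python3 -m jog '[{"delta_rot":[0,0,0],"travel":[0,-1,0],"claw":1},{"delta_rot":[0,0,0],"travel":[0,-1,0],"claw":1},{"delta_rot":[0,0,0],"travel":[0,-1,0],"claw":1},{"delta_rot":[0,0,0],"travel":[0,0,0],"claw":1},{"delta_rot":[0,0,0],"travel":[0,0,0],"claw":1}]'
python3 - <<'E'
from h import *;import cv2
s=sensors.state();im=vision.capture("wrist")
cv2.imwrite("pics/w2.png",im[:,:,::-1]);np.savez("w2.npz",p=s["tcp_pos"],r=s["tool_rot"]);print(s["tcp_pos"],s["tool_rot"])
E
```

```text
t: 4.65
tcp_pos: [518.3, 49.6, 296.0]
t: 5.28
tcp_pos: [508.4, 122.4, 296.0]
tool_rot: [3.133, 0.22, 0.001]
contact_force: [-0.3, 0.0, -0.0]
finger_gap: 85.4
gripper_force: 0.0
[508.39267956 122.35944387 295.95368767] [3.13340440e+00 2.20222955e-01 5.86217595e-04]
```

View pics/w2.png

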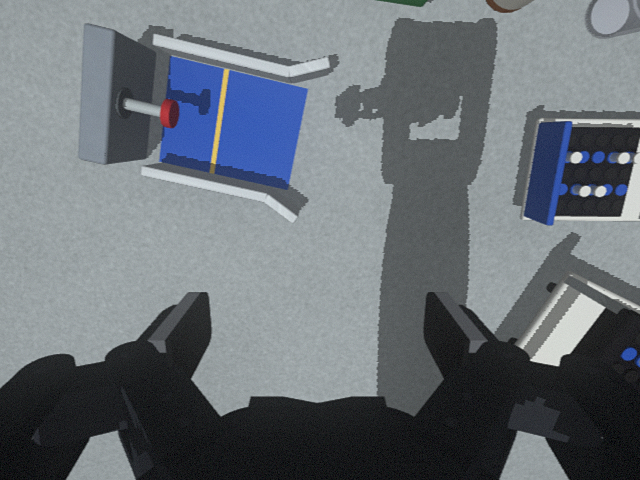

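The wrist view shows the bay: the yellow line runs (227,69)-(212,172), the buffer disc is at (170,113) and the rails span (155,38)-(290,72) and (143,172)-(267,198). I'll enlarge it for exact readings.

Run:
```python
import cv2
a=cv2.imread("pics/w2.png");cv2.imwrite("pics/c3.png",cv2.resize(a[15:225,70:345],None,fx=2.85,fy=2.85,interpolation=cv2.INTER_CUBIC))
```

```text
(no output)
```

View pics/c3.png

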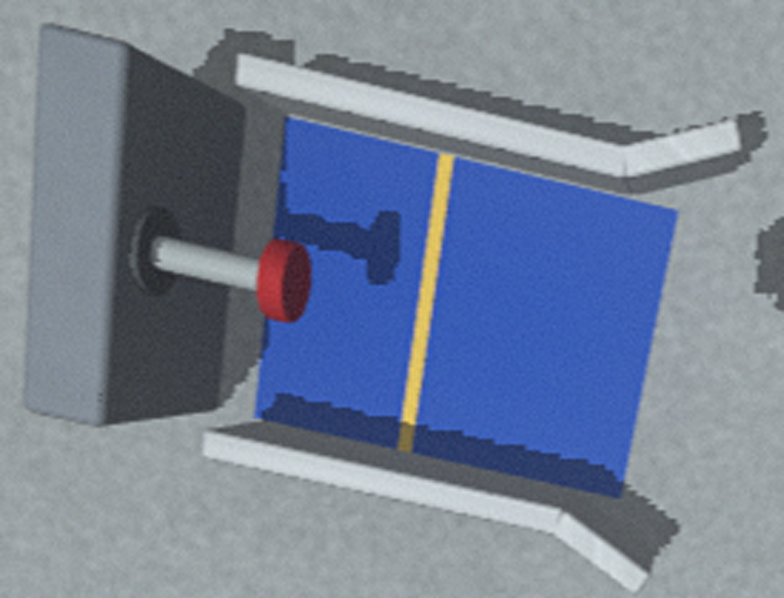

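Run:
```python
from h import *
addwrist("w2","w2.npz")
C=lambda x,y:(70+x/2.85,15+y/2.85)
w=[("w2",(101,-65,0),C(446,154)),("w2",(101,65,0),C(405,450)),("w2",(20,-65,50),C(622,177)),("w2",(170,-65,50),C(237,85)),("w2",(20,65,50),C(562,512)),("w2",(170,65,50),C(203,431)),
("w2",(185,-65,95),C(127,45)),("w2",(185,65,95),C(103,424)),("w2",(0,-65,0),C(677,211)),("w2",(0,65,0),C(622,497))]
b,r=fit(w,[564,160,1.48]);print(b.round(4));print(r.round(1).tolist())
v=np.array([580,-199,1.72]);c,s=np.cos(b[2]),np.sin(b[2]);d=v-b;print("caddy in bay",c*d[0]+s*d[1],-s*d[0]+c*d[1],d[2])
# buffer face at z=70 row/col -> bay x
K=I["w2"]["intrinsics"];W=I["w2"]["world_from_camera"]
r=np.linalg.inv(K)@[*C(295,282),1]*[1,-1,-1];D=W[:3,:3]@r;p=W[:3,3]+D*(70-W[2,3])/D[2];d=p[:2]-b[:2];print("buffer face x",c*d[0]+s*d[1],-s*d[0]+c*d[1])
addwrist("w1","w1.npz")
for t,u in(("bottle",(175,8)),("beaker",(286,25))):
    for n in("w1",):
        K=I[n]["intrinsics"];W=I[n]["world_from_camera"];q=np.linalg.inv(K)@[*u,1]*[1,-1,-1];D=W[:3,:3]@q;print(t,(W[:3,3]-D*W[2,3]/D[2]).round())
```

```text
[565.3979 154.6911   1.4933]
[[0.5, -0.4], [-0.1, 1.6], [1.4, 0.8], [-1.8, 0.1], [0.9, -0.8], [-0.5, -0.2], [-0.4, -1.3], [-0.5, 2.6], [1.1, -1.1], [-0.3, 1.7]]
caddy in bay -351.5009163821211 -41.925413500377374 0.22665685385153478
buffer face x 131.66683415773124 -1.003723333595996
bottle [761. -55.   0.]
beaker [ 761. -184.   -0.]
```

```bash
python3 -m jog '[{"delta_rot":[0,0,-0.07],"travel":[0.1,1,0],"claw":1},{"delta_rot":[0,0,0],"travel":[0.1,1,0],"claw":1},{"delta_rot":[0,0,0],"travel":[0.1,1,0],"claw":1},{"delta_rot":[0,0,0],"travel":[0.1,1,0],"claw":1},{"delta_rot":[0,0,0],"travel":[0.1,1,0],"claw":1},{"delta_rot":[0,0,0],"travel":[0.1,1,0],"claw":1},{"delta_rot":[0,0,0],"travel":[0.1,1,0],"claw":1},{"delta_rot":[0,0,0],"travel":[0.1,1,0],"claw":1},{"delta_rot":[0,0,0],"travel":[0.1,1,0],"claw":1},{"delta_rot":[0,0,0],"travel":[0.1,1,0],"claw":1},{"delta_rot":[0,0,0],"travel":[0.06,1,0],"claw":1},{"delta_rot":[0,0,0],"travel":[0,1,0],"claw":1}]' | head -2
python3 -m jog '[{"delta_rot":[0,0,0],"travel":[0,1,0],"claw":1},{"delta_rot":[0,0,0],"travel":[0,1,0],"claw":1},{"delta_rot":[0,0,0],"travel":[0,1,0],"claw":1},{"delta_rot":[0,0,0],"travel":[0,0.97,0],"claw":1},{"delta_rot":[0,0,0],"travel":[0,0,1],"claw":1},{"delta_rot":[0,0,0],"travel":[0,0,1],"claw":1},{"delta_rot":[0,0,0],"travel":[0,0,1],"claw":1},{"delta_rot":[0,0,0],"travel":[0,0,0],"claw":1},{"delta_rot":[0,0,0],"travel":[0,0,0],"claw":1}]'
python3 - <<'E'
from h import *;import cv2
s=sensors.state();im=vision.capture("wrist")
cv2.imwrite("pics/w3.png",im[:,:,::-1]);np.savez("w3.npz",p=s["tcp_pos"],r=s["tool_rot"]);print(s["tcp_pos"],s["tool_rot"])
E
```

```text
t: 6.82
tcp_pos: [579.5, -171.9, 295.8]
t: 7.95
tcp_pos: [594.8, -269.0, 222.0]
tool_rot: [3.132, 0.235, 0.002]
contact_force: [0.6, 0.4, 1.0]
finger_gap: 85.3
gripper_force: 0.0
[ 594.81711534 -268.97809228  222.00740465] [3.13201799e+00 2.34952886e-01 1.84246788e-03]
```

View pics/w3.png

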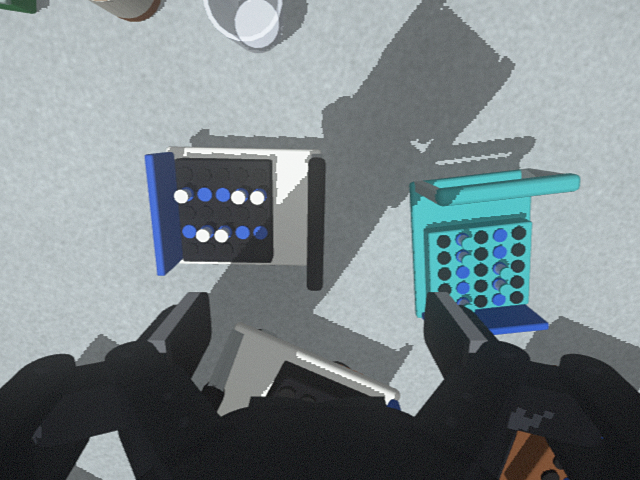

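The bar is centred at column 316, rows 157-290, so it is aligned with the fingers. Next I'll refine its pose from this view.

Run:
```python
from h import *
addwrist("w3","w3.npz");addwrist("w1","w1.npz")
w=[("w3",(-71,-56,119),(317,157)),("w3",(-71,56,119),(315,290)),("w3",(75,-53,92),(146,155)),("w3",(75,53,92),(156,275)),
("w1",(-71,-56,119),(341.5,136)),("w1",(-71,56,119),(340,246)),("w1",(75,-53,92),(201,137)),("w1",(75,53,92),(208,238))]
for q in(w[:4],w):
    v,r=fit(q,[577,-198,1.7]);print(v.round(3),(v[:2]-71*np.array([np.cos(v[2]),np.sin(v[2])])).round(1));print(r.round(1).tolist())
```

```text
[ 582.457 -198.843    1.705] [ 591.9 -269.2]
[[0.7, -0.6], [0.5, 1.8], [-3.4, 0.5], [-0.1, -0.8]]
[ 582.123 -198.955    1.707] [ 591.8 -269.3]
[[0.6, -0.3], [0.7, 2.0], [-3.4, 1.1], [0.1, -0.3], [1.5, -1.5], [0.5, 1.4], [-2.9, -0.0], [-1.7, -1.1]]
```

```bash
python3 -m jog '[{"delta_rot":[0,0,0],"travel":[-0.12,0,1],"claw":1},{"delta_rot":[0,0,0],"travel":[0,0,1],"claw":1},{"delta_rot":[0,0,0],"travel":[0,0,1],"claw":1},{"delta_rot":[0,0,0],"travel":[0,0,1],"claw":1},{"delta_rot":[0,0,0],"travel":[0,0,0.6],"claw":1},{"delta_rot":[0,0,0],"travel":[0,0,0.56],"claw":1},{"delta_rot":[0,0,0],"travel":[0,0,0],"claw":1}]'
python3 -m jog '[{"delta_rot":[0,0,0],"travel":[0,0,0],"claw":0},{"delta_rot":[0,0,0],"travel":[0,0,0],"claw":-0.4},{"delta_rot":[0,0,0],"travel":[0,0,0],"claw":-1},{"delta_rot":[0,0,0],"travel":[0,0,0],"claw":-1},{"delta_rot":[0,0,0],"travel":[0,0,0],"claw":-1},{"delta_rot":[0,0,0],"travel":[0,0,0],"claw":-1},{"delta_rot":[0,0,0],"travel":[0,0,0],"claw":-1},{"delta_rot":[0,0,0],"travel":[0,0,0],"claw":-1}]' 50
```

```text
t: 8.88
tcp_pos: [590.9, -268.6, 91.1]
tool_rot: [-3.132, -0.235, 0.002]
contact_force: [0.1, 0.3, 0.1]
finger_gap: 85.3
gripper_force: 0.0
t: 9.88
tcp_pos: [591.3, -268.8, 91.8]
tool_rot: [-3.133, -0.235, 0.0]
contact_force: [0.0, 0.0, 0.4]
finger_gap: 0.3
gripper_force: 0.0
```

The gap is 0.3 mm, so the fingers shut without the bar between them. Taking a look.

Run:
```python
from h import *;import cv2
s=sensors.state();a=vision.capture("wrist");b=vision.capture("side");c=vision.capture("scene")
r=lambda im,w,h:cv2.resize(im[:,:,::-1],(w,h),interpolation=cv2.INTER_CUBIC)
t=np.vstack([r(b[150:300,280:480],400,300),r(c[130:280,200:400],400,300)])
cv2.imwrite("pics/g1.png",np.hstack([r(a,400,300*2)[:, :],t]));print(s["tcp_pos"],s["gripper_force"])
```

```text
[ 591.30516278 -268.80196118   91.81318706] 0.0
```

View pics/g1.png

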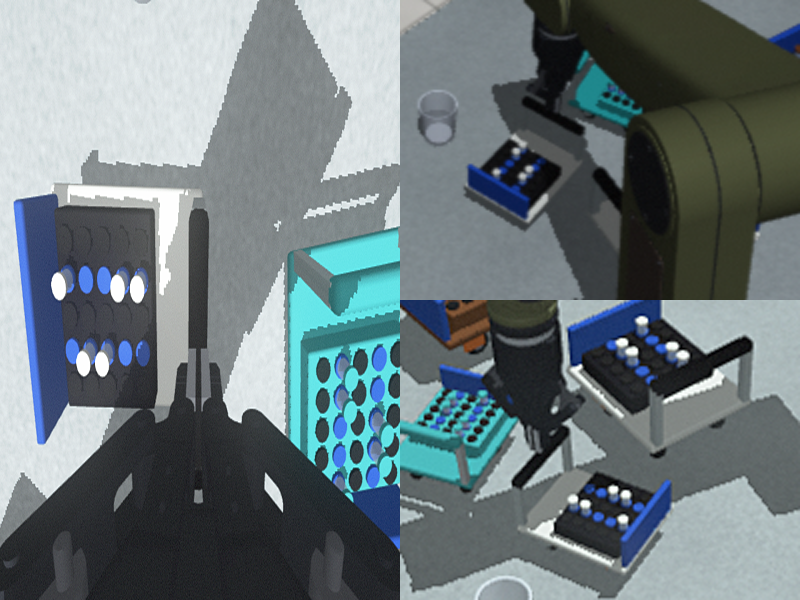

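Run:
```python
from h import *
addwrist("w3","w3.npz");addwrist("w1","w1.npz")
def tri(obs):
    f=lambda P:np.concatenate([proj(n,[P])[0]-u for n,u in obs]);r=least_squares(f,[590,-260,100]);return r.x.round(1),r.fun.round(1)
A=lambda x,y:(245+x/4,180+y/4);B=lambda x,y:(300+(x-400)/4,190+y/4)
print("barL",tri([("scene",A(149,63)),("side",B(684,100)),("w1",(340,246)),("w3",(315,290))]))
print("barR",tri([("scene",A(55,165)),("side",B(572,42)),("w1",(341,136)),("w3",(317,157))]))
print("plL",tri([("scene",A(360,162)),("side",B(577,240)),("w1",(208,238)),("w3",(156,275))]))
print("plR",tri([("scene",A(267,277)),("side",B(457,173)),("w1",(201,137)),("w3",(146,155))]))
for n in("scene","side"):print(n,proj(n,[[591.3,-268.8,91.8],[591.3,-268.8,112]]))
```

```text
barL (array([ 533.9, -276.9,  107.9]), array([-0.4, -1.6,  0. ,  1. , -0.6,  0.4,  0.3, -0.8]))
barR (array([ 645.5, -261. ,  109.9]), array([-2.4,  1.5, -2.4, -1.2,  0.4,  0.3, -0.7,  1.2]))
plL (array([ 517.1, -131.4,   88.6]), array([-0.6, -0.1, -1.9,  0.1, -1.3, -0. ,  1.2,  0.6]))
plR (array([ 624.7, -119. ,   88.8]), array([-0.9,  0.9, -1. , -0.8, -0.4, -0.1,  0.2,  0.8]))
scene [[269.64256438 213.67567876]
 [268.90050337 207.56356752]]
side [[354.90875136 210.96477674]
 [355.26682681 206.59780491]]
```

```bash
cat > nose.py <<'E'
from h import *;import cv2
s=sensors.state();im=vision.capture("wrist").astype(int)
m=(im[:,:,2]>im[:,:,0]+60)&(im[:,:,2]>im[:,:,1]+40)
r=[int(np.where(m[y,:150])[0].max(initial=-1)) for y in(180,200,220,240,260,280)]
print("nose right edge cols",r,s["finger_gap"],s["gripper_force"],s["contact_force"].round(1),s["tcp_pos"].round(1))
for y in(200,230,250,260,270,280,290,300,310,330): print(y,im[y,270:366:4].sum(1)//3)
E
python3 nose.py
python3 -m jog '[{"delta_rot":[0,0,0],"travel":[0,-0.1,0],"claw":-1},{"delta_rot":[0,0,0],"travel":[0,-0.1,0],"claw":-1},{"delta_rot":[0,0,0],"travel":[0,-0.1,0],"claw":-1},{"delta_rot":[0,0,0],"travel":[0,-0.1,0],"claw":-1}]'
python3 nose.py | head -1
```

```text
nose right edge cols [41, 88, 148, 91, 99, 127] 0.3672286217776689 0.0 [0.1 0.4 0.5] [ 591.3 -268.8   91.8]
200 [186 190 188 186 189 185 182 188  84  70  66  66  64  62  58  53 133 135
 130 137 139 133 133 138]
230 [181 182 185 182 184 177 181 177  69  63  60  58  52  57  58  47 143 133
 137 135 134 131 135 139]
250 [180 180 180 175 179 177 182 180  58  57  61  50  54  58  51  44 129 141
 135 136 129 140 143 134]
260 [175 180 178 178 178 181 177 178  55  57  54  54  60  53  44  50 127 130
 133 136 134 135 138 131]
270 [175 174 179 181 182 181 176 177  57  55  56  54  51  53  51  48 136 132
 135 131 139 138 139 137]
280 [176 177 175 173 176 176 179 175 119 117 119  55  43 123 117 116 134 134
 130 132 128 129 130 141]
290 [172 174 174 179 179  88  85  86 121 120 121  50  50 112 116 119 100  73
  72 120 136 135 135 135]
300 [171 171 170 117  55  53  54  60 124 118 121  46  44 101 117 117 124  46
  59  57  53 134 132 138]
310 [172 173 181  53  51  51  48 104 117 121 118  43  48  90 116 119 124  51
  53  57  53  75 137 142]
330 [82 50 45 40 44 51 53 42 45 39 42 53 45 53 41 51 48 51 53 52 51 52 53 52]
t: 10.58
tcp_pos: [589.8, -258.6, 91.8]
tool_rot: [-3.133, -0.235, -0.0]
contact_force: [0.2, -1.1, -0.4]
finger_gap: 0.1
gripper_force: 0.0
nose right edge cols [61, 92, 149, 110, 115, 144] 0.08150780098871849 0.0 [ 0.2 -1.1 -0.4] [ 589.8 -258.6   91.8]
```

Three clues agree: the finger faces in the wrist view (tips near z = 122), the scene and side projections, and the free 10 mm move. The actual fingertips stand about 30 mm above the reported TCP, so the fingers closed just above the bar. I'll open, go back 10 mm and descend about 28 mm more. Even if the tips are where reported, they stay above the deck (46 mm).

```bash
python3 -m jog '[{"delta_rot":[0,0,0],"travel":[0,0.4,-0.2],"claw":1},{"delta_rot":[0,0,0],"travel":[0,0,0],"claw":1},{"delta_rot":[0,0,0],"travel":[0,0,0],"claw":1},{"delta_rot":[0,0,0],"travel":[0,0,0],"claw":1},{"delta_rot":[0,0,0],"travel":[0,0,0.4],"claw":1},{"delta_rot":[0,0,0],"travel":[0,0,0.4],"claw":1},{"delta_rot":[0,0,0],"travel":[0,0,0.3],"claw":1},{"delta_rot":[0,0,0],"travel":[0,0,0.2],"claw":1},{"delta_rot":[0,0,0],"travel":[0,0,0],"claw":1}]'
python3 -m jog '[{"delta_rot":[0,0,0],"travel":[0,0,0],"claw":0},{"delta_rot":[0,0,0],"travel":[0,0,0],"claw":-0.4},{"delta_rot":[0,0,0],"travel":[0,0,0],"claw":-1},{"delta_rot":[0,0,0],"travel":[0,0,0],"claw":-1},{"delta_rot":[0,0,0],"travel":[0,0,0],"claw":-1},{"delta_rot":[0,0,0],"travel":[0,0,0],"claw":-1},{"delta_rot":[0,0,0],"travel":[0,0,0],"claw":-1}]' 50
```

```text
t: 11.75
tcp_pos: [590.9, -268.6, 63.6]
tool_rot: [-3.132, -0.235, 0.002]
contact_force: [-0.5, -0.7, -1.0]
finger_gap: 85.4
gripper_force: 0.0
t: 12.62
tcp_pos: [591.6, -268.9, 64.7]
tool_rot: [3.132, 0.235, 0.001]
contact_force: [0.2, 0.3, 2.7]
finger_gap: 12.9
gripper_force: 50.8
```

Gripped: gap 12.9 mm at 51 N. Plan in the bay frame, following trolley kinematics: 195 mm straight, then an 80 mm right-hand arc of R = 350 mm (0.227 rad), then straight in. I'll start with 120 mm straight, which also straightens the castors.

```bash
cat > st.py <<'E'
from h import *
b=np.array([565.4,154.7,1.4933])
s=sensors.state();R=Ro.from_rotvec(s["tool_rot"]).as_matrix();th=np.arctan2(-R[1,1],-R[0,1])-b[2]
c,sn=np.cos(b[2]),np.sin(b[2]);d=s["tcp_pos"][:2]-b[:2];p=np.array([c*d[0]+sn*d[1],-sn*d[0]+c*d[1]])
h=np.array([np.cos(th),np.sin(th)]);f=s["contact_force"]
print("t",s["t"],"th",th.round(4),"axle",(p+26*h).round(1),"caddy",(p+71*h).round(1),"Fbay",(c*f[0]+sn*f[1]).round(1),(-sn*f[0]+c*f[1]).round(1),f[2].round(1),"z",s["tcp_pos"][2].round(1),"tilt",R[:2,2].round(4),"gap",s["finger_gap"].round(1))
E
python3 st.py
python3 -m jog '[{"delta_rot":[0,0,0],"travel":[0,-0.2,0],"claw":-1},{"delta_rot":[0,0,0],"travel":[0,-0.4,0],"claw":-1},{"delta_rot":[0,0,0],"travel":[0,-0.4,0],"claw":-1},{"delta_rot":[0,0,0],"travel":[0,-0.4,0],"claw":-1},{"delta_rot":[0,0,0],"travel":[0,-0.4,0],"claw":-1},{"delta_rot":[0,0,0],"travel":[0,-0.4,0],"claw":-1}]'
python3 st.py
python3 -m jog '[{"delta_rot":[0,0,0],"travel":[0,-0.4,0],"claw":-1},{"delta_rot":[0,0,0],"travel":[0,-0.4,0],"claw":-1},{"delta_rot":[0,0,0],"travel":[0,-0.4,0],"claw":-1},{"delta_rot":[0,0,0],"travel":[0,-0.4,0],"claw":-1},{"delta_rot":[0,0,0],"travel":[0,-0.4,0],"claw":-1},{"delta_rot":[0,0,0],"travel":[0,-0.4,0],"claw":-1},{"delta_rot":[0,0,0],"travel":[0,-0.2,0],"claw":-1},{"delta_rot":[0,0,0],"travel":[0,0,0],"claw":-1}]'
python3 st.py; python3 nose.py | head -1
```

```text
t: 13.38
tcp_pos: [583.4, -213.8, 64.7]
tool_rot: [3.132, 0.235, 0.002]
contact_force: [2.0, -2.2, 3.3]
finger_gap: 13.2
gripper_force: 50.9
t: 14.38
tcp_pos: [573.5, -148.9, 64.5]
tool_rot: [-3.131, -0.235, -0.001]
contact_force: [3.5, 0.9, 4.8]
finger_gap: 13.1
gripper_force: 51.3
nose right edge cols [-1, 38, 55, 149, 67, 70] 13.112820664837372 51.277867555618286 [3.5 0.9 4.8] [ 573.5 -148.9   64.5]Traceback (most recent call last):
  File "st.py", line 6, in <module>
    print("t",s["t"],"th",th.round(4),"axle",(p+26*h).round(1),"caddy",(p+71*h).round(1),"Fbay",(c*f[0]+sn*f[1]).round(1),(-sn*f[0]+c*f[1]).round(1),f[2].round(1),"z",s["tcp_pos"][2].round(1),"tilt",R[:2,2].round(4),"gap",s["finger_gap"].round(1))
                                                                                                                                                                                                                              ^^^^^^^^^^^^^^^^^^^^^
AttributeError: 'float' object has no attribute 'round'
Traceback (most recent call last):
  File "st.py", line 6, in <module>
    p
[... 461 characters left out ...]
    ^^^^^^^^^^^^^^^^^^^^^
AttributeError: 'float' object has no attribute 'round'
Traceback (most recent call last):
  File "st.py", line 6, in <module>
    print("t",s["t"],"th",th.round(4),"axle",(p+26*h).round(1),"caddy",(p+71*h).round(1),"Fbay",(c*f[0]+sn*f[1]).round(1),(-sn*f[0]+c*f[1]).round(1),f[2].round(1),"z",s["tcp_pos"][2].round(1),"tilt",R[:2,2].round(4),"gap",s["finger_gap"].round(1))
                                                                                                                                                                                                                              ^^^^^^^^^^^^^^^^^^^^^
AttributeError: 'float' object has no attribute 'round'
```

```bash
sed -i 's/s\["finger_gap"\].round(1)/s["finger_gap"]/' st.py; python3 st.py
python3 -m jog '[{"delta_rot":[0,0,0],"travel":[0,-0.3,0],"claw":-1},{"delta_rot":[0,0,0],"travel":[0,-0.4,0],"claw":-1},{"delta_rot":[0,0,0],"travel":[0,-0.4,0],"claw":-1},{"delta_rot":[0,0,0],"travel":[0,-0.4,0],"claw":-1},{"delta_rot":[0,0,0],"travel":[0,-0.3,0],"claw":-1},{"delta_rot":[0,0,0],"travel":[0,0,0],"claw":-1}]'
python3 st.py
```

```text
t 14.425 th 0.2274 axle [-276.7  -25.7] caddy [-232.9  -15.6] Fbay 1.9 -3.1 6.1 z 64.5 tilt [0.0003 0.0015] gap 12.653643390882308
t: 15.18
tcp_pos: [566.6, -104.2, 64.5]
tool_rot: [-3.131, -0.235, -0.0]
contact_force: [3.5, 1.3, 5.3]
finger_gap: 12.7
gripper_force: 51.3
t 15.175 th 0.2276 axle [-232.7  -15.4] caddy [-188.9   -5.2] Fbay 1.6 -3.4 5.3 z 64.5 tilt [0.0001 0.0015] gap 12.712527759749719
```

```bash
python3 -m jog '[{"delta_rot":[0,0,0],"travel":[0,-0.37,0],"claw":-1},{"delta_rot":[0,0,0],"travel":[0,-0.37,0],"claw":-1},{"delta_rot":[0,0,0],"travel":[0,-0.37,0],"claw":-1},{"delta_rot":[0,0,0.2],"travel":[-0.024,-0.4,0],"claw":-1},{"delta_rot":[0,0,0.2],"travel":[-0.024,-0.4,0],"claw":-1},{"delta_rot":[0,0,0.2],"travel":[-0.024,-0.4,0],"claw":-1},{"delta_rot":[0,0,0.2],"travel":[-0.024,-0.4,0],"claw":-1},{"delta_rot":[0,0,0.2],"travel":[-0.024,-0.4,0],"claw":-1},{"delta_rot":[0,0,0.2],"travel":[-0.024,-0.4,0],"claw":-1},{"delta_rot":[0,0,0.2],"travel":[-0.024,-0.4,0],"claw":-1},{"delta_rot":[0,0,0.2],"travel":[-0.024,-0.4,0],"claw":-1},{"delta_rot":[0,0,0],"travel":[0,0,0],"claw":-1}]'
python3 st.py
python3 - <<'E'
from h import *;import cv2
s=sensors.state();a=vision.capture("wrist");np.savez("w4.npz",p=s["tcp_pos"],r=s["tool_rot"])
b=vision.capture("scene");c=vision.capture("side")
cv2.imwrite("pics/w4.png",a[:,:,::-1]);cv2.imwrite("pics/s4.png",b[:,:,::-1]);cv2.imwrite("pics/d4.png",c[:,:,::-1])
r=lambda im,s:cv2.resize(im[:,:,::-1],None,fx=s,fy=s,interpolation=cv2.INTER_CUBIC)
L=r(b[220:420,340:560],2);L=L[:400,:440];Rr=r(c[220:420,170:350],2)
W=r(a[100:300,0:400],2)[:400]  # saved separately
cv2.imwrite("pics/v4.png",np.hstack([L,Rr]));print(L.shape,Rr.shape)
E
```

```text
t: 16.68
tcp_pos: [552.6, 2.6, 64.4]
tool_rot: [-3.138, 0.115, 0.004]
contact_force: [-0.2, 2.3, 6.5]
finger_gap: 12.7
gripper_force: 51.5
t 16.675 th 0.0043 axle [-126.7    1.1] caddy [-81.7   1.3] Fbay 2.3 0.4 6.5 z 64.4 tilt [-0.0022  0.0012] gap 12.688575247143516
(400, 440, 3) (400, 360, 3)
```

View pics/v4.png

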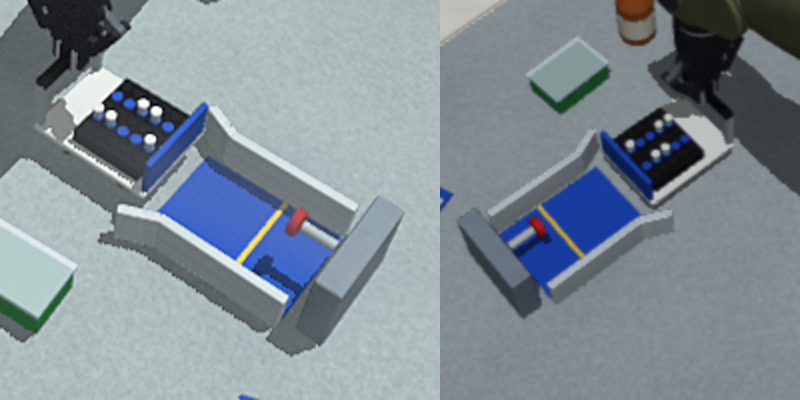

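The caddy stands squarely before the mouth, with its nose plate top at scene (443,271)-(413,296) and side (251,286)-(276,311). Next I'll check its lateral offset numerically against the bay edges in the same cameras.

Run:
```python
from h import *
def tri(obs):
    f=lambda P:np.concatenate([proj(n,[P])[0]-u for n,u in obs]);r=least_squares(f,[560,100,60]);return r.x,r.fun.round(1)
A=lambda x,y:(340+x/2,220+y/2);B=lambda x,y:(170+(x-440)/2,220+y/2)
P={k:tri(o) for k,o in dict(plL=[("scene",A(207,103)),("side",B(653,186))],plR=[("scene",A(147,155)),("side",B(602,133))],
 railL20=[("scene",A(249,152)),("side",B(640,216))],railR20=[("scene",A(150,208)),("side",B(580,160))],
 railL170=[("scene",A(356,210)),("side",B(551,284))],railR170=[("scene",A(282,297)),("side",B(489,214))]).items()}
b=np.array([565.4,154.7,1.4933]);c,s=np.cos(b[2]),np.sin(b[2])
for k,(p,r) in P.items():
    d=p[:2]-b[:2];print(k,p.round(1),"bay",round(c*d[0]+s*d[1],1),round(-s*d[0]+c*d[1],1),r)
```

```text
plL [501.5 149.1  83.4] bay -10.5 63.3 [-0.5 -0.5 -0.6  0.6]
plR [609.5 138.7  94.1] bay -12.5 -45.2 [ 0.6  0.5  0.8 -0.8]
railL20 [498.9 196.3  41.5] bay 36.4 69.5 [-4.4 -3.8 -5.3  5. ]
railR20 [629.3 163.3  38.8] bay 13.5 -63.0 [ 1.9  1.6  2.5 -2.3]
railL170 [507.6 331.   44.5] bay 171.3 71.3 [-1.2 -1.  -1.5  1.2]
railR170 [647.4 317.4  45.2] bay 168.6 -69.2 [ 0.2  0.1  0.2 -0.2]
```

Run:
```python
from h import *;import cv2
addwrist("w4","w4.npz");b=[565.4,154.7,1.4933]
print(proj("w4",tf(b,[(-20,-84,50),(0,-74.5,50),(20,-65,50),(0,-65,0),(-20,-84,0)])).round(0).tolist())
h=b[2]+.0043;cad=tf(b,[(-81.7,1.3,0)])[0];v=[cad[0],cad[1],h]
print(proj("w4",tf(v,[(75,-53,92),(75,53,92),(-71,-56,119),(75,-60,46),(-75,-60,46)])).round(0).tolist())
a=cv2.imread("pics/w4.png")[:,:,::-1].astype(int)
g=a.sum(2)//3;bl=(a[:,:,2]>a[:,:,0]+50)
ch=np.where(bl,'B',np.array(list(" .:-=+*#%@"))[np.clip(g//26,0,9)])
for y in range(60,300,5):print(y,''.join(ch[y,0:340:3]))
```

```text
[[52.0, 100.0], [16.0, 120.0], [-19.0, 139.0], [82.0, 138.0], [108.0, 107.0]]
[[-38.0, 175.0], [20.0, 392.0], [317.0, 174.0], [41.0, 152.0], [325.0, 152.0]]
60 %%%%%%%%%%%%%@%%%%%%%%%%%@@@%%%%%%%%%%%%%%%@@@%%%@%%%%%%%%@%%%%%%@@%%%@%%%%@@@%%%%@@@%%@@@@@@@%@@@@@@@@%%%%%@+++++
65 %%%%%%%%%%%%@%%%%%%%%%%%%%%%@%%%%%%#+#%%%%%@@@%%%%@%%%%%%%%%@@@@%@@@%%%%@@%%%%%%@@@@%%%%%@@@@%%%@@%%@@@%%@@@%+++++
70 %%%%%%%%%%%%%%%%%%%%%@@%%%%%%%%%#++++++%%%@@%@@%%@@%%@@@%%%%%%%%%@@@@@%%%@@@@@%%%%%%%%%%%@@@@@%%@@@@@@@%@@@@@+++++
75 %%%%%%%%%%%%%%%%%%%%%@%%%%%%%@+++++++++#@%%%%@@@%%%%%@@%%%@@@%%%%%@@%@%@@@%@%@@@@@%%%%@@@@@%%@@%%%%%@%@@@@@@@+++++
80 %%%%%%%%%%%%@@@#+==+*%@@@@@++++++++++++++@%@%%%%%%%%%@@%%@@@%%%%%@@@%%@@@%%%%%%@@@@@%@@@%%%%%@@@%%%%%%%%%@%%%+++++
85 %%%%%%%%%%@@@@@@#+++++++++++++++++++++++@@%@%%%@@@@%@@@%%%%@@@%@%@@@@@@@@%%%@@@@%%@%%%%@@@@@@@%%%%%@@@@@@%%%%+++++
90 %%%%%%@@@@@@@@@@@#++++++=++++++++++++++#@%%%%%%@%%%%%%%%@%%%%@@@@%%@@@%%@%%@@%@@@%%%%%%@@@%%%%@@%%@@@@%%%%%%@+++++
95 +++@@@@@@@@@@@@@@@#=++++++++++=+++++++#%%%%%@@%%%%%@@@%%%%%%%%%%%%%@%%%@@%@@@@@@@@@@@%@@@@%@@%@@%%%@%@%%%@@@@+++++
[... 4060 characters left out ...]
BBBBBBBBBBBBBBB:::::::::::::::::::::::-:--::-::--::--:--:---------------*#@@@@@@@@@@@@@@@@@=------:-:::=+
275 BBBBBBBBBBBBBBBBBBBBBBBB::::::::::::::::::::::::-:-:-::::::------:---------------*#@@@@@@@@@@@@@@@@@=------:::::=+
280 BBBBBBBBBBBBBBBBBBBBBBBB::::::::::::::::::::::::::::::::------:------------------+##@@@@@@@@@@@@+++=-----::::::::=
285 BBBBBBBBBBBBBBBBBBBBBBBBB::::::::::::::::::::::::::::::::::::--------:-----------=##@@@@@@@@@@@*+++=---:-::::::::=
290 BBBBBBBBBBBBBBBBBBBBBBBBB::::.::::::::::::.::::::::::::::::::::::-:------::----:-=##@@@@@@@#===++++--:-::::::::::=
295 BBBBBBBBBBBBBBBBBBBBBBBBB::BBBBBBB::::BBBBBBB:::BBBBBBB::::BBBBBB-::-:BBBBBB----:-##@@@@@%----=++++--::::::::::::=
```

The wrist image matches the predictions within about 2 px (about 1 mm): floor sheet corner (83,138), rail tip (52,101), deck edge at row 154. So the caddy sits only about 2 mm left of centre. I'll roll in slowly with a slight rightward correction and watch the forces.

```bash
python3 -m jog '[{"delta_rot":[0,0,0.09],"travel":[-0.011,-0.3,0],"claw":-1},{"delta_rot":[0,0,0.09],"travel":[-0.011,-0.3,0],"claw":-1},{"delta_rot":[0,0,0],"travel":[0,-0.3,0],"claw":-1},{"delta_rot":[0,0,0],"travel":[0,-0.3,0],"claw":-1},{"delta_rot":[0,0,0],"travel":[0,-0.3,0],"claw":-1}]' | grep force
python3 st.py
python3 -m jog '[{"delta_rot":[0,0,0],"travel":[0,-0.3,0],"claw":-1},{"delta_rot":[0,0,0],"travel":[0,-0.3,0],"claw":-1},{"delta_rot":[0,0,-0.075],"travel":[0.01,-0.3,0],"claw":-1},{"delta_rot":[0,0,-0.075],"travel":[0.01,-0.3,0],"claw":-1}]' | grep force
python3 st.py
```

```text
contact_force: [0.8, -2.2, 7.2]
gripper_force: 51.6
t 17.45 th -0.0212 axle [-90.4   0.2] caddy [-45.4  -0.7] Fbay -2.1 -0.9 7.2 z 64.6 tilt [-0.002 -0.001] gap 13.02459252098343
contact_force: [0.5, -2.6, 7.5]
gripper_force: 51.6
t 17.95 th -0.0001 axle [-60.5  -0.4] caddy [-15.5  -0.4] Fbay -2.5 -0.7 7.5 z 64.6 tilt [-0.0016 -0.0011] gap 12.684150624079319
```

```bash
python3 -m jog '[{"delta_rot":[0,0,0],"travel":[0,-0.3,0],"claw":-1},{"delta_rot":[0,0,0],"travel":[0,-0.3,0],"claw":-1},{"delta_rot":[0,0,0],"travel":[0,-0.3,0],"claw":-1}]' | grep force
python3 st.py
python3 -m jog '[{"delta_rot":[0,0,0],"travel":[0,-0.3,0],"claw":-1},{"delta_rot":[0,0,0],"travel":[0,-0.3,0],"claw":-1},{"delta_rot":[0,0,0],"travel":[0,-0.2,0],"claw":-1}]' | grep force
python3 st.py
python3 -m jog '[{"delta_rot":[0,0,0],"travel":[0,-0.1,0],"claw":-1},{"delta_rot":[0,0,0],"travel":[0,-0.1,0],"claw":-1},{"delta_rot":[0,0,0],"travel":[0,-0.1,0],"claw":-1},{"delta_rot":[0,0,0],"travel":[0,-0.04,0],"claw":-1}]' | grep force
python3 st.py
```

```text
contact_force: [1.9, -2.3, 8.0]
gripper_force: 51.5
t 18.325 th -0.0 axle [-38.   -0.6] caddy [ 7.  -0.6] Fbay -2.1 -2.1 8.0 z 64.6 tilt [-0.0013 -0.0013] gap 12.469416867119099
contact_force: [2.6, -1.1, 6.6]
gripper_force: 51.4
t 18.7 th 0.0001 axle [-18.   -0.7] caddy [27.  -0.6] Fbay -0.9 -2.7 6.6 z 64.6 tilt [-0.001  -0.0012] gap 12.5725042474154
contact_force: [1.8, -1.8, 5.9]
gripper_force: 51.4
t 19.2 th 0.0 axle [-9.6 -0.7] caddy [35.4 -0.7] Fbay -1.7 -1.9 5.9 z 64.6 tilt [-0.0009 -0.001 ] gap 12.885688582563125
```

```bash
python3 -m jog '[{"delta_rot":[0,0,0],"travel":[0,-0.1,0],"claw":-1},{"delta_rot":[0,0,0],"travel":[0,-0.04,0],"claw":-1}]' | grep contact
python3 -m jog '[{"delta_rot":[0,0,0],"travel":[0,-0.1,0],"claw":-1},{"delta_rot":[0,0,0],"travel":[0,-0.04,0],"claw":-1}]' | grep contact
python3 -m jog '[{"delta_rot":[0,0,0],"travel":[0,-0.1,0],"claw":-1},{"delta_rot":[0,0,0],"travel":[0,-0.04,0],"claw":-1}]' | grep contact
python3 -m jog '[{"delta_rot":[0,0,0],"travel":[0,-0.1,0],"claw":-1},{"delta_rot":[0,0,0],"travel":[0,-0.02,0],"claw":-1}]' | grep contact
python3 st.py
```

```text
contact_force: [2.4, -1.6, 6.3]
contact_force: [2.2, -2.0, 6.1]
contact_force: [2.0, -1.5, 7.2]
contact_force: [1.4, -1.3, 7.1]
t 20.2 th -0.0 axle [ 3.9 -0.8] caddy [48.9 -0.8] Fbay -1.2 -1.5 7.1 z 64.6 tilt [-0.0008 -0.001 ] gap 12.896626754373322
```

Still only rolling resistance (about 1.5 N). I'll feel forward 1 mm at a time.

```bash
python3 -m jog '[{"delta_rot":[0,0,0],"travel":[0,-0.06,0],"claw":-1},{"delta_rot":[0,0,0],"travel":[0,-0.06,0],"claw":-1}]' | grep contact
python3 -m jog '[{"delta_rot":[0,0,0],"travel":[0,-0.04,0],"claw":-1},{"delta_rot":[0,0,0],"travel":[0,-0.04,0],"claw":-1}]' | grep contact
python3 -m jog '[{"delta_rot":[0,0,0],"travel":[0,-0.04,0],"claw":-1},{"delta_rot":[0,0,0],"travel":[0,0,0],"claw":-1}]' | grep contact
python3 -m jog '[{"delta_rot":[0,0,0],"travel":[0,-0.04,0],"claw":-1},{"delta_rot":[0,0,0],"travel":[0,0,0],"claw":-1}]' | grep contact
python3 st.py
```

```text
contact_force: [2.1, -1.7, 6.7]
contact_force: [2.6, -1.9, 6.5]
contact_force: [2.4, -0.6, 6.5]
contact_force: [2.0, -1.0, 7.3]
t 21.2 th -0.0002 axle [10.9 -0.8] caddy [55.9 -0.8] Fbay -0.9 -2.1 7.3 z 64.6 tilt [-0.0007 -0.0009] gap 12.861130956195439
```

```bash
python3 -m jog '[{"delta_rot":[0,0,0],"travel":[0,-0.04,0],"claw":-1},{"delta_rot":[0,0,0],"travel":[0,0,0],"claw":-1}]' | grep contact
python3 -m jog '[{"delta_rot":[0,0,0],"travel":[0,-0.04,0],"claw":-1},{"delta_rot":[0,0,0],"travel":[0,0,0],"claw":-1}]' | grep contact
python3 -m jog '[{"delta_rot":[0,0,0],"travel":[0,-0.04,0],"claw":-1},{"delta_rot":[0,0,0],"travel":[0,0,0],"claw":-1}]' | grep contact; python3 st.py
```

```text
contact_force: [2.4, -1.4, 6.5]
contact_force: [1.4, -3.7, 6.3]
contact_force: [2.4, -5.4, 6.5]
t 21.95 th 0.0001 axle [12.8 -0.8] caddy [57.8 -0.8] Fbay -5.2 -2.8 6.5 z 64.6 tilt [-0.0009 -0.003 ] gap 12.612821764792614
```

Contact came at about 57 mm, matching the image estimate. I'll add a little more and hold.

```bash
python3 -m jog '[{"delta_rot":[0,0,0],"travel":[0,-0.03,0],"claw":-1},{"delta_rot":[0,0,0],"travel":[0,0,0],"claw":-1}]' | grep contact; python3 -m jog '[{"delta_rot":[0,0,0],"travel":[0,0,0],"claw":-1},{"delta_rot":[0,0,0],"travel":[0,0,0],"claw":-1},{"delta_rot":[0,0,0],"travel":[0,0,0],"claw":-1},{"delta_rot":[0,0,0],"travel":[0,0,0],"claw":-1},{"delta_rot":[0,0,0],"travel":[0,0,0],"claw":-1}]' | grep contact;  python3 st.py
```

```text
contact_force: [2.1, -6.8, 6.9]
contact_force: [1.6, -5.4, 6.8]
t 22.825 th 0.0001 axle [13.2 -0.8] caddy [58.2 -0.8] Fbay -5.3 -2.0 6.8 z 64.6 tilt [-0.0011 -0.0036] gap 12.695245035499541
```

```bash
python3 -m jog '[{"delta_rot":[0,0,0],"travel":[0,-0.02,0],"claw":-1},{"delta_rot":[0,0,0],"travel":[0,0,0],"claw":-1},{"delta_rot":[0,0,0],"travel":[0,0,0],"claw":-1},{"delta_rot":[0,0,0],"travel":[0,0,0],"claw":-1},{"delta_rot":[0,0,0],"travel":[0,0,0],"claw":-1},{"delta_rot":[0,0,0],"travel":[0,0,0],"claw":-1},{"delta_rot":[0,0,0],"travel":[0,0,0],"claw":-1},{"delta_rot":[0,0,0],"travel":[0,0,0],"claw":-1},{"delta_rot":[0,0,0],"travel":[0,0,0],"claw":-1},{"delta_rot":[0,0,0],"travel":[0,0,0],"claw":-1}]' | grep contact;  python3 st.py
python3 -m jog '[{"delta_rot":[0,0,0],"travel":[0,0.06,0],"claw":-1},{"delta_rot":[0,0,0],"travel":[0,0,0],"claw":-1},{"delta_rot":[0,0,0],"travel":[0,0,0],"claw":-0.4},{"delta_rot":[0,0,0],"travel":[0,0,0],"claw":0},{"delta_rot":[0,0,0],"travel":[0,0,0],"claw":0.4},{"delta_rot":[0,0,0],"travel":[0,0,0],"claw":0.4},{"delta_rot":[0,0,0],"travel":[0,0,0],"claw":0.4},{"delta_rot":[0,0,0],"travel":[0,0,0],"claw":0.4}]'
```

```text
contact_force: [2.2, -6.1, 7.3]
t 24.075 th -0.0 axle [13.4 -0.9] caddy [58.4 -0.9] Fbay -5.9 -2.7 7.3 z 64.6 tilt [-0.0012 -0.0041] gap 12.94285767248762
t: 25.08
tcp_pos: [565.6, 142.5, 64.3]
tool_rot: [-3.139, 0.122, 0.0]
contact_force: [0.6, -0.5, 0.6]
finger_gap: 59.7
gripper_force: 0.0
```

```bash
python3 -m jog '[{"delta_rot":[0,0,0],"travel":[0,0,-0.2],"claw":0.4},{"delta_rot":[0,0,0],"travel":[0,0,-0.4],"claw":0.4},{"delta_rot":[0,0,0],"travel":[0,0,-0.6],"claw":0.4},{"delta_rot":[0,0,0],"travel":[0,0,-1],"claw":0.4},{"delta_rot":[0,0,0],"travel":[0,0,-1],"claw":0.4},{"delta_rot":[0,0,0],"travel":[0,0,-1],"claw":0.4},{"delta_rot":[0,0,0],"travel":[0,0,-1],"claw":0.4},{"delta_rot":[0,0,0],"travel":[0,0,-1],"claw":0.4},{"delta_rot":[0,0,0],"travel":[0,0,-1],"claw":0.4},{"delta_rot":[0,0,0],"travel":[0,0,0],"claw":0.4},{"delta_rot":[0,0,0],"travel":[0,0,0],"claw":0.4}]'
python3 - <<'E'
from h import *;import cv2
s=sensors.state();a=vision.capture("wrist").astype(int);np.savez("w5.npz",p=s["tcp_pos"],r=s["tool_rot"]);addwrist("w5","w5.npz")
b=[565.4,154.7,1.4933]
for x in(55,58):
    v=[*tf(b,[(x,-.9,0)])[0][:2],b[2]];print(x,proj("w5",tf(v,[(-71,-56,119),(-71,56,119),(-75,-60,46),(75,-53,92)])).round(0).tolist())
print("yellow",proj("w5",tf(b,[(101,-65,0),(101,65,0)])).round(0).tolist())
g=a.sum(2)//3;bl=(a[:,:,2]>a[:,:,0]+50)
ch=np.where(bl,'B',np.array(list(" .:-=+*#%@"))[np.clip(g//26,0,9)])
for y in range(70,280,10):print(y,''.join(ch[y,60:380:3]))
E
```

```text
t: 26.45
tcp_pos: [565.3, 142.4, 243.9]
tool_rot: [3.139, -0.122, -0.001]
contact_force: [0.3, 0.4, -0.6]
finger_gap: 59.5
gripper_force: 0.0
55 [[322.0, 151.0], [321.0, 278.0], [325.0, 144.0], [158.0, 153.0]]
58 [[318.0, 151.0], [318.0, 278.0], [322.0, 144.0], [154.0, 153.0]]
yellow [[217.0, 139.0], [225.0, 249.0]]
70 @@*BBBB-*#**###*****#*##***#*******###*###*#####*****#*#*##***###**#**#*###*##***##**####**####*##-========
80 -####*##*###*######*##*#*####*###*###*****##**#**###*#*###*####****#*#############**#**=====#*#=-====-====-
90 #######**#####*###****###*****###****##********###**####**###**###**###**######***###*=================-==-
100 *####**#*###*##**#*#####*#**#**##**#***#*#*#********#*##*#####*#*###**##***#######*###*==========-==-======
110 *##*#*#*#############***#*####**#####*****#*#********##*#**####*##***#*##*###*###=====+=============-======
120 #***##***########*##*#==========*=====-========================================%%%%++++=*======#*#**###-=--
130 ###############****##====%%%%%%%%%%%%%%%%%%%%%%%%%%%%%%%%%%%%%%%%%%%%%%%%%%%%%%%#=*######======+#######+===
1
[... 866 characters left out ...]
@@@@@:::::-====*#####*##*###
220 #####**********=:::::::::::::::=---=BB:::::::BBBB::---:.B--B.:BBBB:BBBB::++@@@@@@@@@:::::-==*########*#####
230 ###*##*********+::::-:-::::::::-===*BBB:::::-:::.=@@@-.%@@@::::BB::::B:::=%@@@@@@@@@-:-::-###*##*###**#*###
240 ###*##*********+=--::::::::::-::-=**BBB:::::-::::::::::::::::::::::::::::=+@@@@@@@@@:::::*#####*###########
250 #*#*###*********+-::--------::=#****=BB:::::-::.:::::::::::::::::::::::::@@@@@@@@@@@:::::+#*#*####*####**##
260 ##*####**********=::-::---##*#*=----=BBB:-----=--=--==--====--===--=--==============:::::*#########*####*#*
270 ####**##*********+-:-*##**#****%%%%%%%%%%%%%%%%%%%%%%%%%%%%%%%%%%%%%%%%%%%%%%%%%%#==:::::*#####*########*##
```

The parked bar is at column 321, rows 152-278, which matches caddy x ≈ 56 mm, centred and straight. The gripper is clear.

```bash
python3 -c "
from cell import robot;print(robot.close_job())"
```

```text
the job is handed in; nothing more can be done
None
```

The caddy is parked in the bay against the buffer: it was pressed there at about 5–6 N for over a second, then released with its nose about 27 mm past the yellow line, and the job is handed in (no verdict was returned).

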